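# Shut and latch the caddy's tilt-out bin

### The job

The grey tilt-out bin of the orange caddy hangs open and its red butterfly catch is lying in the way of the yellow tab. Turn the catch until its wings point front to back, push the bin fully home, then turn the catch back so that its wing lies square across the front of the tab, and let go. Do not shift the pot, jar, trowel or hand rake.

Things in the scene. Friction and masses are not known exactly. Their poses are not given: they have to be found in the camera images.
- caddy: Orange plastic tool caddy, fixed, 150 deep (x) x 286 wide (y). Origin: centre of its underside, on the board. x points from its front to its back, y to its left seen from the front. Right part (y -145 to -33): solid block, flat deck at height 120, carrying the butterfly catch. The grey bin sits left of it. Black carrying bar along y at x +60, its top at height 181.
- panel_top (a point): Middle of the top edge of the upright orange panel, 8 thick, that stands on the deck behind the catch: caddy x +14 (front face at x +10), y -89, top at height 165, width 112. The wing tips pass 10 mm in front of it when the wings point front to back.
- catch_axis (a point): On the catch's vertical axis at mid height of its wings (139 above the board), at caddy x -58, y -65. Black hub 26 in diameter, top at height 158 (steel cap to 161); two opposite red wings, each 10 thick, reaching 58 from the axis, from height 126 to 152, 6 above the deck.
- wing (a joint): Catch angle (rad). 0: wings front to back (along caddy x). Grows clockwise from above: the wing pointing forward at 0 comes round to the left. 1.57: wings square across, one 3 mm in front of the shut bin's tab (or, bin open, in its way). Stays where left (friction 0.06 N m). Starts 1.15 to 1.55; turns -0.7 to 1.75; the shut bin's tab stops it at about 1.65. Beyond about 0.5 it blocks the tab.
- bin (a joint): Tilt of the grey bin (rad): 0 shut, grows as its top leans out to the front; starts 0.57 to 0.75, stops at 0 and 0.8, stays where left (friction 0.14 N m). Hinge along caddy y at x -72, height 12. Its front wall spans caddy y -28 to 132, is 6 thick and reaches 108 from the hinge; shut, its outer face stands upright at caddy x -75, top at height 120.
- tab_top (a point): Middle of the top edge of the yellow tab, an upright plate 60 wide (y), 6 thick, rising 20 above the bin's top at its right end near the catch. With the bin shut it lies at caddy x -47, y +2, height 140 (the tab's front face at x -50).
- pot: White ceramic flower pot, 126 in diameter at the rim, 110 high, standing beside the caddy. Origin: centre of its underside.
- jar: Grey plastic jar with a black lid and a grey bar dial on it, 90 in diameter, 119 high, standing beside the caddy. Origin: centre of its underside.
- trowel: Steel trowel with a wooden handle, 264 long, lying in front of the caddy to one side. Its x axis runs from the handle to the blade; origin on the board, near the handle's front end.
- rake: Wooden-handled three-pronged hand rake, 248 long, lying in front of the caddy to one side. Its x axis runs from the handle to the prongs; origin on the board, at the handle's front end.

How it is judged:
On the way, in this order (a step that is already met when the one before it is completed fails the run):
1. the catch is turned clear: wings front to back within 0.35 rad, or beyond (value of joint wing below 0.35 rad), for 0.2 s.
2. the bin is pushed fully home (within 0.04 rad) while the catch is still clear (value of joint bin below 0.04 rad and value of joint wing below 0.6 rad), for 0.2 s.
At the end, for the whole second after the job is handed in: The bin is shut (within 0.04 rad, about 5 mm at its top) and the catch's wing lies across the front of the tab (joint wing above 1.35 rad, i.e. within about 0.2 rad of square), all at rest; pot, jar, trowel and rake were never moved by more than 30 mm (value of joint bin below 0.04 rad and value of joint wing above 1.35 rad and velocity of joint each of wing, bin below 0.05 rad/s); the robot touches nothing.
It fails at once if the pot is shifted by more than 30 mm (distance of pot from where it was at the start of the episode above 0.03 m).
It fails at once if the jar is shifted by more than 30 mm (distance of jar from where it was at the start of the episode above 0.03 m).
It fails at once if the trowel is shifted by more than 30 mm (distance of trowel from where it was at the start of the episode above 0.03 m).
It fails at once if the hand rake is shifted by more than 30 mm (distance of rake from where it was at the start of the episode above 0.03 m).
It also fails if it takes over 58 s, if anything falls off the work surface, if the arm or the gripper's body presses on something with over 40 N, if the wrist force passes 120 N, or if a joint passes its speed limit or range.

### The arm

A 6-joint arm with a two-finger parallel gripper is mounted at the origin on the work surface. World frame = base frame: x ahead of the robot, y to its left, z up, the work surface at z = 0. Lengths are in m, angles in rad, forces in N, time in s.
With the tool pointing down it reaches from about 0.35 to 0.975 m from the base axis. Payload 4.9 kg.
Tool frame: the origin (TCP) lies at the very end of the fingers, on their centre line; the grasp point (between the pads) lies 19 mm behind it; z points along the fingers, y is the line along which they close (so a half turn about z gives the same grasp; the last joint's range is limited). The gripper opens to 85 mm and grips with 20 to 120 N. Pads are 22 mm wide; open, the fingers measure 114 mm over their backs; the gripper's body (76 mm by 85 mm) begins 54 mm behind the grasp point. The pads swing forward as they close: fully open they stand 13 mm farther back than shut.
Start: joints at [-1.252, 0.053, 1.613, -0, 1.476, -0.119], TCP at [0.265, -0.566, 0.199] pointing down, gripper open.
Joint ranges: [-3.01, 3.01], [-1.01, 2.22], [0.06, 2.58], [-1.02, 4.17], [0.09, 2.62], [-3.14, 3.14]. Speed limits (rad/s): [2.57, 2.57, 3.14, 3.14, 3.14, 3.14].

### API

Orientations are given as a rotation vector (axis times angle).
In Python, from station import ctrl gives the robot as it stands.
- The arm moves only by the tool jog_arm, never from a script. Its argument "plan" is a list of rows, each a list of 7 numbers: the shift along the tool's x, y, z in units of 0.02 m (1.0 is 0.02 m), then the turn, a rotation vector about the tool's x, y, z in units of 45 degrees (1.0 is 45 degrees), then the opening, from -1 (shut) to 1 (fully open). A call has 1 to 8 rows; each row shifts and turns the commanded pose from where the row before left it, along the tool's axes as they then stand; what a row does not reach is not made up. A row lasts 1/10 s, in which the tool goes at most 50 mm and 8.59 degrees, less where a joint would pass 70% of its speed; a pose out of reach is approached as far as the arm can. A call with a number of a shift or a turn outside -1 to 1 is refused whole. A call with a gripper value outside its range is refused whole. The fingers move at their own pace and stop on an object; "grip_force" is the grip in N (left out, the last holds). Time passes only in rows, so rows that do not move let the fingers close. It gives the time, the measured TCP pose, the force, the opening and the grip force at its end, in the units of the state.
- ctrl.get_obs(): the state, without advancing time (a new reading comes with each control period).
- ctrl.get_image(name): name is "scene" or "top" or "wrist"; returns (picture, depth): 420x560x3 uint8, red, green, blue; 420x560 float32, m along the optical axis (not along the pixel's ray), 0 where there is no reading.
- ctrl.camera_info(name): a dict with "camera_matrix" (3x3 intrinsics, pixels), "rvec" (rotation vector, rad) and "tvec" (3), from world to camera coordinates, as OpenCV has them; the wrist camera has in their place "T_tool_cam" (4x4, takes a point from camera to tool coordinates, whose origin is the TCP and whose axes are the flange's). Camera axes: x right, y down, z forward; pixel columns grow to the right and rows downward; lengths in m; the calibration is good to about 2 mm. A picture is of the moment at which its call begins: read the wrist's pose just before it. camera_info takes no time and is no camera call.
- ctrl.finish_job(): hands the job in; it is judged then, once.
The state is a dict: "t": time; "q": joint angles; "dq": joint speeds; "effort": joint torques, N m; "tool_pos": TCP position; "tool_rot": TCP orientation; "contact_force": force on the tool from outside, world axes, zero at the start; "wrist_torque": the same for the moment, N m; "opening": finger opening in m; "grip_force": force on a finger pad.
Only numpy, scipy, OpenCV 4.12 (cv2) and the standard library are available. Lean on these libraries where they do the work, as an engineer would, in place of code of your own. Each camera call takes 0.05 s, during which the arm holds its last target. There are 200 camera calls.

## Working session

There is one attempt and no reset: what is moved stays moved. The work goes in short steps, Python scripts to look and compute and a tool call to move; the robot and the scene stay as the last step left them, time stands still between calls to the robot, and variables do not carry over. Pictures are saved under pics/ and viewed, at most 10 in all, crops included, and the job is handed in when it is done.

Besides the shell and the picture viewer there is one more tool, called after ">>>" by a JSON object that holds its "method" and its "body", one argument or row to a line. jog_arm: Moves the arm, as the interface text tells. Shifts and turns lie within -1 to 1; 1 stands for 0.02 m of shift or 45 degrees of turn. Its arguments: {"type":"object","properties":{"plan":{"type":"array"},"grip_force":{"type":"number"}},"required":["plan"]}

```bash
mkdir -p pics; ls
cat > h.py <<'E'
import numpy as np,cv2
from station import ctrl
def shot(n,f):
    im,d=ctrl.get_image(n); cv2.imwrite(f'pics/{f}.png',im[:,:,::-1]); np.savez(f'pics/{f}.npz',im=im,d=d); return im,d
def world(n,d):
    c=ctrl.camera_info(n);K=np.array(c['camera_matrix']);R=cv2.Rodrigues(np.array(c['rvec'],float))[0];t=np.array(c['tvec']).ravel()
    v,u=np.mgrid[:d.shape[0],:d.shape[1]]
    P=np.stack([(u-K[0,2])/K[0,0]*d,(v-K[1,2])/K[1,1]*d,d],-1)
    return (P-t)@R
E
python3 - <<'E'
from h import *
for n in('top','scene'):
    shot(n,n+'1'); c=ctrl.camera_info(n); print(n,c)
o=ctrl.get_obs();print(o)
E
```

```text
pics
top {'camera_matrix': array([[398.43001329,   0.        , 280.94565306],
       [  0.        , 398.43001329, 209.62498451],
       [  0.        ,   0.        ,   1.        ]]), 'rvec': array([ 2.16852629, -2.15238904,  0.12568354]), 'tvec': array([0.01887114, 0.59979161, 1.05910099])}
scene {'camera_matrix': array([[467.45236057,   0.        , 284.19866579],
       [  0.        , 467.45236057, 219.37016223],
       [  0.        ,   0.        ,   1.        ]]), 'rvec': array([ 2.06579799,  1.26272981, -0.4966346 ]), 'tvec': array([-0.3018704 , -0.26773893,  1.39117731])}
{'t': 0.1, 'q': array([-1.25197219e+00,  5.33414888e-02,  1.61415772e+00, -2.95607740e-05,
        1.47601288e+00, -1.18980432e-01]), 'dq': array([-0.00056488, -0.00138478, -0.00126194,  0.00064135,  0.00077288,
       -0.00088775]), 'effort': array([ 3.00138026e-04, -3.94900811e+01, -3.71365178e+01, -9.20293201e-05,
        3.85876803e-03, -9.52222365e-06]), 'tool_pos': array([ 0.26477407, -0.56544829,  0.19775401]), 'tool_rot': array([-3.06476060e+00, -6.81812934e-01,  3.46546642e-04]), 'contact_force': array([ 0.69786205, -0.40999107, -0.23786565]), 'wrist_torque': array([ 0.03763134,  0.01725048, -0.03664956]), 'grip_force': 0.0, 'opening': 0.08538939448152658}
```

View pics/top1.png

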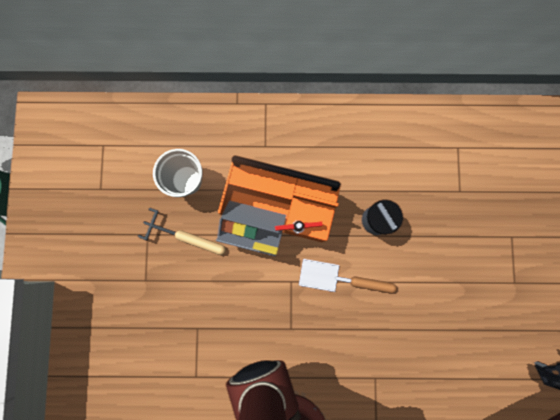

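View pics/scene1.png

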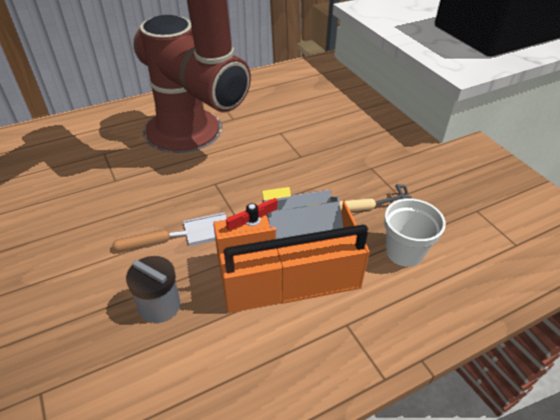

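The top view shows the catch hub at (299,226), the red wings running across it, the tab at (266,247) and the bar from (236,159) to (338,186). In the scene view the bin hangs open towards the robot.

```bash
cat > m.py <<'E'
from h import *
import sys
def measure(f):
    z=np.load(f'pics/{f}.npz');im,d=z['im'],z['d'];W=world('top',d)
    H=cv2.cvtColor(im,cv2.COLOR_RGB2HSV)
    h,s,v=[H[...,i].astype(int) for i in range(3)]
    roi=np.zeros(h.shape,bool);roi[145:265,205:350]=1
    out={}
    bar=roi&(v<60)&(W[...,2]>.165)&(W[...,2]<.2)
    red=roi&((h<4)|(h>174))&(s>180)&(W[...,2]>.135)
    yel=roi&(h>24)&(h<33)&(s>150)
    for n,m in(('bar',bar),('red',red),('yel',yel)):
        nc,lab,st,ce=cv2.connectedComponentsWithStats(m.astype(np.uint8))
        for i in range(1,nc):
            if st[i,4]<15: continue
            P=W[lab==i];c=P.mean(0);w,V=np.linalg.eigh(np.cov(P[:,:2].T));a=V[:,1]
            pr=(P[:,:2]-c[:2])@a
            print(n,st[i],c.round(4),'dir',np.degrees(np.arctan2(a[1],a[0])).round(1),'ext',pr.min().round(3),pr.max().round(3),'z',P[:,2].min().round(3),P[:,2].max().round(3))
    return im,W,h,s,v
if __name__=='__main__':
    im,W,h,s,v=measure(sys.argv[1])
    print('hub',W[226,299],W[222:231,299,2].round(3)); print('table',W[330,150])
    orr=(h>5)&(h<15)&(s>200)&(abs(W[...,2]-.12)<.006); orr[:, :205]=0; orr[:,350:]=0
    P=W[orr];print('deck',len(P),cv2.minAreaRect(P[:,:2].astype(np.float32)),P.mean(0))
E
python3 m.py top1
```

```text
bar [243 159  97  30 564] [ 0.6708 -0.0045  0.1801] dir 75.9 ext -0.115 0.125 z 0.166 0.185
red [304 222  18   6  71] [ 0.5479 -0.0507  0.1789] dir 124.5 ext -0.023 0.103 z 0.139 1.122
red [276 225  18   5  71] [0.5433 0.0137 0.1518] dir 96.3 ext -0.02 0.022 z 0.138 0.158
yel [233 223  12  13 107] [0.5409 0.1315 0.1026] dir 58.1 ext -0.13 0.016 z 0.08 1.122
yel [254 243  23  11 137] [0.4924 0.0616 0.137 ] dir 74.1 ext -0.044 0.03 z 0.112 1.122
hub [ 0.54542059 -0.02084594  0.15930992] [0.16  0.158 0.161 0.158 0.159 0.164 0.158 0.157 0.157]
table [0.26958672 0.37880026 0.00224251]
deck 3 ((0.6088264584541321, -0.0745723694562912), (0.03680046647787094, 0.08743505924940109), 15.898969650268555) [ 0.61675386 -0.08001427  0.12014217]
```

Bar direction gives a caddy yaw of about -14.1°. The hub puts the caddy origin near (0.6175, 0.028), and the bar's x offset agrees to within 1 mm. The wing angle is about 1.25 rad. I'll grip the hub from above and twist it, moving over it at a height of 0.2 m first.

>>> {"method": "jog_arm", "body": {
  "plan": [
    [0.97,-0.75,0,0,0,0,1],
    [0.97,-0.75,0,0,0,0,1],
    [0.97,-0.75,0,0,0,0,1],
    [0.97,-0.75,0,0,0,0,1],
    [0.97,-0.75,0,0,0,0,1],
    [0.97,-0.75,0,0,0,0,1],
    [0.97,-0.75,0,0,0,0,1],
    [0.97,-0.75,0,0,0,0,1]
  ]
}}

```text
t: 0.9
tool_pos: [0.3548, -0.3903, 0.1983]
tool_rot: [-3.066, -0.682, 0.001]
contact_force: [0.4, -0.1, 0.7]
opening: 0.085
grip_force: 0.0
```

>>> {"method": "jog_arm", "body": {
  "plan": [
    [0.97,-0.75,0,0,0,0,1],
    [0.97,-0.75,0,0,0,0,1],
    [0.97,-0.75,0,0,0,0,1],
    [0.97,-0.75,0,0,0,0,1],
    [0.97,-0.75,0,0,0,0,1],
    [0.97,-0.75,0,0,0,0,1],
    [0.97,-0.75,0,0,0,0,1],
    [0.97,-0.75,0,0,0,0,1]
  ]
}}

```text
t: 1.7
tool_pos: [0.4444, -0.2159, 0.1984]
tool_rot: [-3.066, -0.682, 0.001]
contact_force: [0.5, -0.3, -0.3]
opening: 0.0854
grip_force: 0.0
```

>>> {"method": "jog_arm", "body": {
  "plan": [
    [0.97,-0.75,-0.1,0,0,0,1],
    [0.97,-0.75,-0.1,0,0,0,1],
    [0.97,-0.75,-0.1,0,0,0,1],
    [0.97,-0.75,-0.1,0,0,0,1],
    [0.97,-0.75,-0.1,0,0,0,1],
    [0,0,0,0,0,0,1]
  ]
}}

```text
t: 2.3
tool_pos: [0.501, -0.106, 0.2087]
tool_rot: [-3.065, -0.687, -0.0]
contact_force: [0.0, 0.3, -0.8]
opening: 0.0855
grip_force: 0.0
```

>>> {"method": "jog_arm", "body": {
  "plan": [
    [0,0,0,0,0,-0.19,1],
    [0,0,0,0,0,-0.19,1],
    [0,0,0,0,0,-0.19,1],
    [0,0,0,0,0,-0.19,1],
    [0,0,0,0,0,-0.19,1],
    [0,0,0,0,0,-0.19,1],
    [0,0,0,0,0,-0.19,1],
    [0,0,0,0,0,-0.19,1]
  ]
}}

```text
t: 3.1
tool_pos: [0.4997, -0.1088, 0.2083]
tool_rot: [-2.146, -2.293, 0.001]
contact_force: [-0.2, -0.5, -0.2]
opening: 0.0852
grip_force: 0.0
```

```bash
cat >> h.py <<'E'
from scipy.spatial.transform import Rotation as Ro
def togo(p,yaw):
    o=ctrl.get_obs();R=Ro.from_rotvec(o['tool_rot']).as_matrix()
    y=np.degrees(np.arctan2(R[1,0],R[0,0]));dz=(yaw-y+180)%360-180
    print('t',o['t'],'pos',o['tool_pos'].round(4),'yaw',y.round(2),'F',o['contact_force'].round(1),'open',round(o['opening'],4),'tilt z',R[:,2].round(3))
    print('units (tool axes now)',((np.array(p)-o['tool_pos'])@R/.02).round(2),'turn z',round(-dz/45,2))
E
python3 - <<'E'
from h import *
im,d=shot('wrist','w1'); print(ctrl.camera_info('wrist')['T_tool_cam'])
togo([.5454,-.0208,.135],94.5)
E
```

```text
[[-1.00449313e-03 -9.57024140e-01 -2.90006529e-01  7.37650654e-02]
 [ 9.99999008e-01 -6.74871420e-04 -1.23660628e-03  8.06885394e-04]
 [ 9.87744945e-04 -2.90007484e-01  9.57023868e-01 -1.75743531e-01]
 [ 0.00000000e+00  0.00000000e+00  0.00000000e+00  1.00000000e+00]]
t 3.15 pos [ 0.4998 -0.1087  0.2083] yaw 94.01 F [ 0.4 -0.5 -0.2] open 0.0852 tilt z [-0.001 -0.    -1.   ]
units (tool axes now) [4.23 2.59 3.66] turn z -0.01
```

View pics/w1.png

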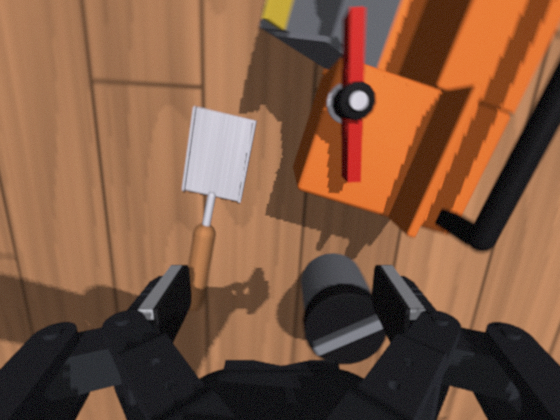

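The wrist view shows the steel cap at (358,101), with the wings running from (357,10) to (353,180), almost along tool x. I'll cast rays to refine the axis and angle.

```bash
cat >> h.py <<'E'
def wray(px,z):
    c=ctrl.camera_info('wrist');K=np.array(c['camera_matrix']);T=np.array(c['T_tool_cam']);o=ctrl.get_obs();R=Ro.from_rotvec(o['tool_rot']).as_matrix()
    r=np.linalg.inv(K)@[px[0],px[1],1];r=R@T[:3,:3]@r;p=o['tool_pos']+R@T[:3,3]
    return p+r*(z-p[2])/r[2]
E
python3 - <<'E'
from h import *
im=np.load('pics/w1.npz')['im'];H=cv2.cvtColor(im,cv2.COLOR_RGB2HSV)
m=(((H[...,0]<4)|(H[...,0]>174))&(H[...,1]>180)&(H[...,2]>130)).astype(np.uint8);m[200:]=0;m[:,:320]=0;m[:,400:]=0
P=np.argwhere(m)[:,::-1].astype(np.float32);print(len(P))
vx,vy,x0,y0=cv2.fitLine(P,cv2.DIST_HUBER,0,.01,.01).ravel()
a=wray((x0-vx*70,y0-vy*70),.15);b=wray((x0+vx*70,y0+vy*70),.15);print(a,b,np.degrees(np.arctan2(*(a-b)[1::-1])))
c=wray((358.5,101),.161);print('cap',c)
print('tips',wray((357,9),.152),wray((353,181),.152))
togo([c[0],c[1],.135],94.5)
E
```

```text
1814
[ 0.55165439 -0.06295386  0.15      ] [0.54047378 0.02924242 0.15      ] -83.08552435885781
cap [ 0.54678367 -0.02102791  0.161     ]
tips [0.5398817  0.03571214 0.152     ] [ 0.55276602 -0.07763676  0.152     ]
t 3.15 pos [ 0.4998 -0.1087  0.2083] yaw 94.01 F [ 0.4 -0.5 -0.2] open 0.0852 tilt z [-0.001 -0.    -1.   ]
units (tool axes now) [4.21 2.66 3.66] turn z -0.01
```

>>> {"method": "jog_arm", "body": {
  "plan": [
    [0.84,0.53,0,0,0,-0.012,0.3],
    [0.84,0.53,0,0,0,-0.012,0.3],
    [0.84,0.53,0,0,0,-0.012,0.3],
    [0.84,0.53,0,0,0,-0.012,0.3],
    [0.84,0.54,0,0,0,-0.012,0.3],
    [0,0,0,0,0,0,0.3],
    [0,0,0,0,0,0,0.3]
  ]
}}

```text
t: 3.85
tool_pos: [0.5463, -0.0205, 0.2084]
tool_rot: [-2.1, -2.336, 0.002]
contact_force: [-0.5, -1.1, -0.1]
opening: 0.0557
grip_force: 0.0
```

Run:
```python
from h import *
togo([.5465,-.021,.129],96.7)
```

```text
t 3.85 pos [ 0.5463 -0.0205  0.2084] yaw 96.11 F [-0.5 -1.1 -0.1] open 0.0557 tilt z [-0.001 -0.    -1.   ]
units (tool axes now) [-0.02  0.01  3.97] turn z -0.01
```

>>> {"method": "jog_arm", "body": {
  "plan": [
    [0,0,0.7,0,0,0,0.3],
    [0,0,0.7,0,0,0,0.3],
    [0,0,0.7,0,0,0,0.3],
    [0,0,0.7,0,0,0,0.3],
    [0,0,0.7,0,0,0,0.3],
    [0,0,0.4,0,0,0,0.3],
    [0,0,0,0,0,0,0.3]
  ]
}}

```text
t: 4.55
tool_pos: [0.5456, -0.0199, 0.1288]
tool_rot: [-2.097, -2.336, 0.003]
contact_force: [0.9, -0.5, 0.6]
opening: 0.0556
grip_force: 0.0
```

>>> {"method": "jog_arm", "body": {
  "plan": [
    [0,0,0,0,0,0,-1],
    [0,0,0,0,0,0,-1],
    [0,0,0,0,0,0,-1],
    [0,0,0,0,0,0,-1],
    [0,0,0,0,0,0,-1],
    [0,0,0,0,0,0,-1]
  ],
  "grip_force": 30
}}

```text
t: 5.15
tool_pos: [0.5468, -0.0201, 0.1311]
tool_rot: [2.098, 2.338, 0.0]
contact_force: [0.8, 0.2, -0.5]
opening: -0.0004
grip_force: 0.0
```

The fingers closed on nothing, so I need to look.

Run:
```python
from h import *
shot('wrist','w2'); im,d=shot('scene','s2'); t,_=shot('top','t2')
a=im[150:290,180:330];b=t[140:280,210:360]
r=lambda q:cv2.resize(q,(400,373))
cv2.imwrite('pics/c2.png',np.hstack([r(a),r(b)])[:,:,::-1])
```

```text
(no output)
```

View pics/c2.png

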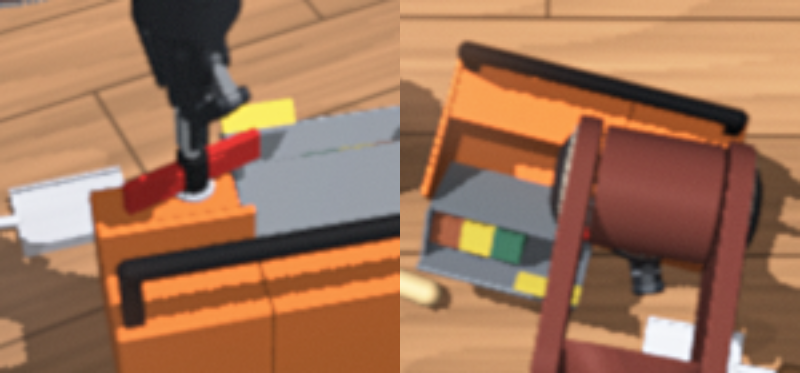

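View pics/w2.png

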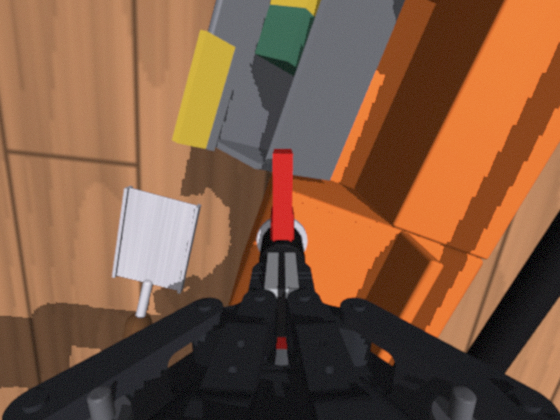

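The wrist view shows the fingertips at (280,255) exactly on the hub ring (257–305, 240), yet the opening reads 0. I'll check depth and state.

Run:
```python
from h import *
d=np.load('pics/w2.npz')['d'];c=ctrl.camera_info('wrist');K=np.array(c['camera_matrix']);T=np.array(c['T_tool_cam']);o=ctrl.get_obs();R=Ro.from_rotvec(o['tool_rot']).as_matrix()
print(o['opening'],o['grip_force'],o['tool_pos'],o['wrist_torque'],K[0,0])
def W(u,v):
    return o['tool_pos']+R@(T[:3,:3]@(np.linalg.inv(K)@[u,v,1]*d[v,u])+T[:3,3])
for u in(262,270,275,280,284,290,298):
  print(u,[W(u,v).round(3).tolist() for v in(200,225,235,245,255,265,280)])
print([W(281,v).round(3).tolist() for v in (343,300)])
im=np.load('pics/w2.npz')['im'][205:325,200:360];cv2.imwrite('pics/c3.png',cv2.resize(im,(800,600),interpolation=cv2.INTER_CUBIC)[:,:,::-1])
```

```text
0.00013312768216421024 0.0 [ 0.54670921 -0.02007799  0.13088735] [0.01022081 0.04602443 0.00438138] 310.07631413481516
262 [[0.529, -0.029, 0.002], [0.534, -0.013, 0.121], [0.535, -0.019, 0.124], [0.536, -0.017, 0.143], [0.537, -0.016, 0.158], [0.538, -0.014, 0.173], [0.538, -0.014, 0.188]]
270 [[0.538, 0.003, 0.119], [0.539, -0.012, 0.123], [0.54, -0.012, 0.14], [0.54, -0.011, 0.156], [0.541, -0.01, 0.17], [0.541, -0.01, 0.181], [0.542, -0.01, 0.195]]
275 [[0.541, 0.012, 0.153], [0.542, -0.002, 0.151], [0.543, -0.007, 0.152], [0.543, -0.01, 0.158], [0.543, -0.01, 0.171], [0.543, -0.01, 0.181], [0.544, -0.01, 0.194]]
280 [[0.543, 0.013, 0.153], [0.545, -0.001, 0.153], [0.545, -0.006, 0.153], [0.546, -0.01, 0.158], [0.546, -0.009, 0.172], [0.546, -0.01, 0.181], [0.546, -0.009, 0.195]]
284 [[0.545, 0.013, 0.153], [0.547, -0.001, 0.153], [0.547, -0.006, 0.154], [0.548, -0.009, 0.159], [0.548, -0.009, 0.171], [0.547, -0.009, 0.182], [0.547, -0.009, 0.195]]
290 [[0.548, 0.013, 0.152], [0.55, -0.0, 0.153], [0.551, -0.006, 0.152], [0.551, -0.01, 0.157], [0.55, -0.009, 0.171], [0.55, -0.009, 0.181], [0.55, -0.009, 0.195]]
298 [[0.555, 0.006, 0.121], [0.557, -0.009, 0.125], [0.556, -0.012, 0.135], [0.555, -0.011, 0.154], [0.555, -0.014, 0.159], [0.555, -0.012, 0.174], [0.554, -0.013, 0.187]]
[[0.553, -0.075, 0.152], [0.547, -0.014, 0.201]]
```

View pics/c3.png

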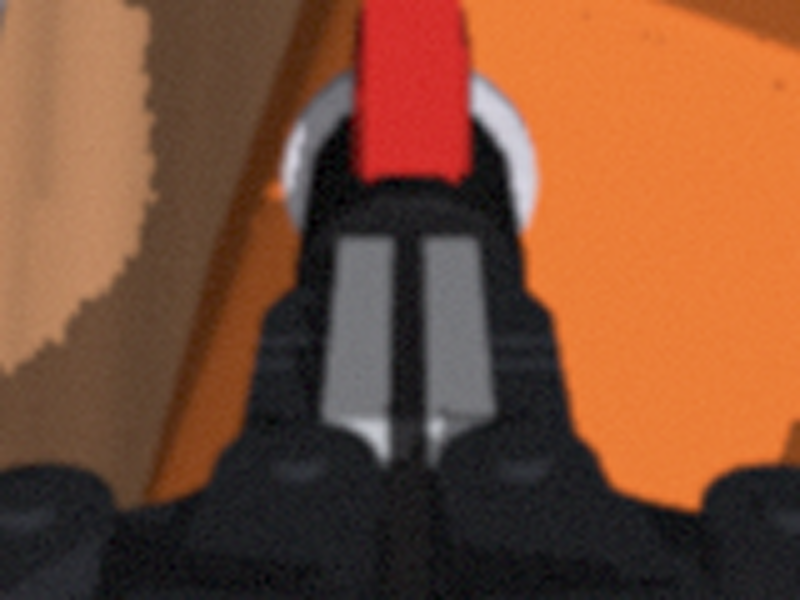

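The pads sit inside the hub drawing, so the hub offers no grip. I'll open, slide 35 mm back along the right-hand wing and grip the wing itself.

>>> {"method": "jog_arm", "body": {
  "plan": [
    [0,0,0,0,0,0,0],
    [0,0,0,0,0,0,0],
    [0,0,0,0,0,0,0],
    [0,0,0,0,0,0,0],
    [-0.6,0,0,0,0,0,0],
    [-0.6,0,0,0,0,0,0],
    [-0.55,0,0,0,0,0,0],
    [0,0,0,0,0,0,0]
  ]
}}

```text
t: 6.1
tool_pos: [0.5507, -0.0567, 0.131]
tool_rot: [2.101, 2.335, -0.0]
contact_force: [-0.2, 0.4, 0.0]
opening: 0.0426
grip_force: 0.0
```

>>> {"method": "jog_arm", "body": {
  "plan": [
    [0,0,0,0,0,0,-1],
    [0,0,0,0,0,0,-1],
    [0,0,0,0,0,0,-1],
    [0,0,0,0,0,0,-1],
    [0,0,0,0,0,0,-1],
    [0,0,0,0,0,0,-1]
  ],
  "grip_force": 20
}}

```text
t: 6.7
tool_pos: [0.5505, -0.0547, 0.1309]
tool_rot: [-2.098, -2.338, -0.0]
contact_force: [0.4, -0.3, 1.0]
opening: -0.0005
grip_force: 0.0
```

Run:
```python
from h import *
im,_=shot('wrist','w3'); im2,_=shot('scene','s3')
a=cv2.resize(im[150:330,180:380],(400,360),interpolation=cv2.INTER_CUBIC);b=cv2.resize(im2[150:258,190:310],(400,360),interpolation=cv2.INTER_CUBIC)
cv2.imwrite('pics/c4.png',np.hstack([a,b])[:,:,::-1])
```

```text
(no output)
```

View pics/c4.png

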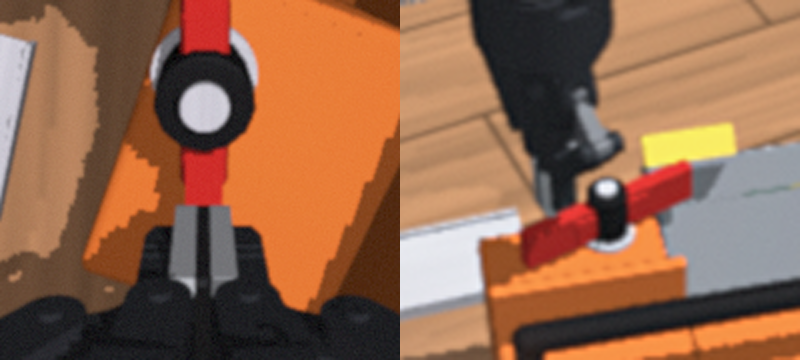

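The wrist crop shows the closed pads (175–237, 240) in line with the wing and occupying the same space, so gripping doesn't work. I'll lift, move to the front of the wing, lower, and test pushing with closed fingers.

>>> {"method": "jog_arm", "body": {
  "plan": [
    [0,0,-0.7,0,0,0,-1],
    [0,0,-0.8,0,0,0,-1],
    [0,-0.9,0,0,0,0,-1],
    [0,-0.9,0,0,0,0,-1],
    [0,0,0.7,0,0,0,-1],
    [0,0,0.8,0,0,0,-1],
    [0,0,0,0,0,0,-1],
    [0,0,0,0,0,0,-1]
  ]
}}

```text
t: 7.6
tool_pos: [0.5144, -0.0585, 0.1297]
tool_rot: [-2.097, -2.337, 0.002]
contact_force: [0.8, -0.2, -0.1]
opening: -0.0002
grip_force: 0.0
```

>>> {"method": "jog_arm", "body": {
  "plan": [
    [0,0.4,0,0,0,0,-1],
    [0,0.4,0,0,0,0,-1],
    [0,0.4,0,0,0,0,-1],
    [0,0.4,0,0,0,0,-1],
    [0,0,0,0,0,0,-1]
  ]
}}

```text
t: 8.1
tool_pos: [0.5477, -0.0552, 0.1312]
tool_rot: [2.098, 2.338, 0.0]
contact_force: [0.2, -0.7, -0.4]
opening: -0.0002
grip_force: 0.0
```

```bash
cat >> h.py <<'E'
def wing_angle(f):
    im,_=shot('wrist',f);H=cv2.cvtColor(im,cv2.COLOR_RGB2HSV)
    m=(((H[...,0]<4)|(H[...,0]>174))&(H[...,1]>180)&(H[...,2]>110)).astype(np.uint8)
    P=np.argwhere(m)[:,::-1].astype(np.float32)
    if len(P)<150: print('few red',len(P));return
    vx,vy,x0,y0=cv2.fitLine(P,cv2.DIST_HUBER,0,.01,.01).ravel()
    a=wray((x0-vx*40,y0-vy*40),.152);b=wray((x0+vx*40,y0+vy*40),.152)
    y=np.degrees(np.arctan2(*(a-b)[1::-1]))%180
    print('red',len(P),'mid',wray((x0,y0),.152).round(3),'yaw',y.round(1),'theta(mod pi)',np.radians((165.9-y)).round(3))
E
python3 - <<'E'
from h import *
wing_angle('w4'); togo([.5465,-.021,.131],96.7)
E
```

```text
red 2608 mid [0.545 0.003 0.152] yaw 96.0 theta(mod pi) 1.221
t 8.15 pos [ 0.5471 -0.0552  0.1309] yaw 96.2 F [ 0.6 -0.1  0.3] open -0.0002 tilt z [-0.  0. -1.]
units (tool axes now) [ 1.7   0.16 -0.  ] turn z -0.01
```

Run:
```python
from h import *
z=np.load('pics/w4.npz');im,d=z['im'],z['d']
c=ctrl.camera_info('wrist');K=np.array(c['camera_matrix']);T=np.array(c['T_tool_cam'])
v,u=np.mgrid[:420,:560];P=np.stack([(u-K[0,2])/K[0,0]*d,(v-K[1,2])/K[1,1]*d,d],-1)@T[:3,:3].T+T[:3,3]
for uu in range(252,312,5):
    print(uu,[(vv,*(P[vv,uu]*1000).round(0).astype(int).tolist(),*im[vv,uu].tolist()) for vv in range(235,275,6)])
b=cv2.resize(im[190:310,200:360],(800,600),interpolation=cv2.INTER_CUBIC)
cv2.imwrite('pics/c5.png',b[:,:,::-1])
```

```text
252 [(235, 2, -18, 10, 233, 124, 55), (241, -3, -18, 10, 233, 125, 57), (247, -7, -18, 9, 233, 123, 54), (253, -11, -19, 11, 227, 116, 51), (259, -15, -19, 9, 137, 71, 32), (265, -20, -19, 10, 135, 69, 35), (271, 7, -13, -49, 62, 39, 33)]
257 [(235, 1, -15, 10, 232, 123, 54), (241, -3, -15, 10, 232, 122, 54), (247, -7, -15, 10, 233, 123, 56), (253, -11, -15, 10, 232, 123, 56), (259, -16, -15, 11, 136, 71, 30), (265, 6, -11, -42, 28, 28, 30), (271, 7, -10, -49, 31, 35, 35)]
262 [(235, 1, -12, 11, 223, 116, 52), (241, -3, -12, 11, 158, 81, 35), (247, -7, -12, 10, 231, 120, 54), (253, -11, -12, 10, 186, 93, 36), (259, -15, -12, 9, 137, 73, 33), (265, 6, -8, -42, 20, 20, 24), (271, 6, -8, -47, 13, 14, 17)]
267 [(235, 1, -9, 11, 139, 73, 32), (241, -3, -9, 11, 137, 69, 27), (247, -7, -9, 10, 135, 67, 25), (253, -11, -9, 9, 127, 80, 61), (259, -16, -9, 10, 125, 95, 86), (265, 10, -6, -50, 103, 104, 109), (271, 11, -5, -56, 114, 114, 117)]
272 [(235, 2, -5, 9, 135, 67, 26), (241, -3, -5, 11, 135, 66, 26), (247, -7, -5, 10, 138, 69, 33), (253, 11, -4, -38, 109, 103, 106), (259, 11, -4, -44, 
[... 1014 characters left out ...]
120)]
297 [(235, 12, 9, -18, 187, 43, 34), (241, 9, 9, -18, 210, 93, 45), (247, -7, 11, 10, 230, 119, 52), (253, -11, 11, 10, 232, 119, 53), (259, -15, 11, 10, 231, 119, 53), (265, 7, 8, -43, 41, 39, 46), (271, 6, 8, -47, 67, 66, 72)]
302 [(235, 2, 14, 10, 232, 124, 54), (241, -3, 14, 10, 232, 125, 57), (247, -7, 14, 10, 231, 120, 51), (253, -11, 14, 10, 233, 124, 55), (259, -15, 14, 10, 233, 123, 55), (265, 6, 11, -42, 32, 34, 35), (271, 6, 10, -48, 26, 25, 28)]
307 [(235, 2, 17, 10, 233, 125, 56), (241, -3, 17, 12, 233, 125, 56), (247, -7, 17, 10, 233, 125, 56), (253, -11, 17, 10, 233, 124, 57), (259, -16, 18, 10, 232, 123, 55), (265, 7, 13, -42, 92, 52, 34), (271, 7, 12, -49, 24, 26, 33)]
```

View pics/c5.png

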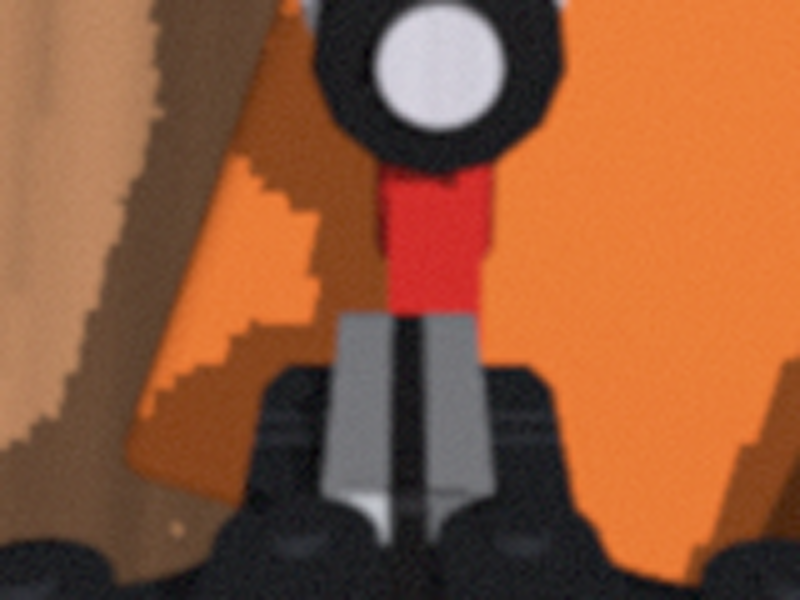

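The depth settles it. Beside the wing the pads end at tool z ≈ -35 mm, with the deck visible below them. The true fingertips are therefore about 35 mm above the reported TCP and passed over the catch. I'll apply that offset by commanding z 35 mm lower, then go back over the hub, open.

>>> {"method": "jog_arm", "body": {
  "plan": [
    [0,0,-0.5,0,0,0,0.3],
    [0,0,0,0,0,0,0.3],
    [0.85,0.08,0,0,0,0,0.3],
    [0.85,0.08,0,0,0,0,0.3],
    [0,0,0,0,0,0,0.3],
    [0,0,0,0,0,0,0.3]
  ]
}}

```text
t: 8.75
tool_pos: [0.5461, -0.0212, 0.1413]
tool_rot: [2.097, 2.338, 0.0]
contact_force: [-0.2, 0.3, -0.6]
opening: 0.0553
grip_force: 0.0
```

>>> {"method": "jog_arm", "body": {
  "plan": [
    [0,0,0.4,0,0,0,0.3],
    [0,0,0.4,0,0,0,0.3],
    [0,0,0.4,0,0,0,0.3],
    [0,0,0.4,0,0,0,0.3],
    [0,0,0.4,0,0,0,0.3],
    [0,0,0.2,0,0,0,0.3],
    [0,0,0,0,0,0,0.3]
  ]
}}

```text
t: 9.45
tool_pos: [0.5454, -0.0211, 0.0958]
tool_rot: [-2.097, -2.337, 0.002]
contact_force: [0.6, 0.7, 0.1]
opening: 0.0553
grip_force: 0.0
```

>>> {"method": "jog_arm", "body": {
  "plan": [
    [0,0,0,0,0,0,-1],
    [0,0,0,0,0,0,-1],
    [0,0,0,0,0,0,-1],
    [0,0,0,0,0,0,-1],
    [0,0,0,0,0,0,-1]
  ],
  "grip_force": 30
}}

```text
t: 9.95
tool_pos: [0.5472, -0.0211, 0.0977]
tool_rot: [2.097, 2.336, 0.003]
contact_force: [4.4, 1.1, -0.5]
opening: 0.0253
grip_force: 31.2
```

The hub is gripped: 25 mm opening, 31 N. Next I'll twist 68° counterclockwise.

>>> {"method": "jog_arm", "body": {
  "plan": [
    [0,0,0,0,0,-0.19,-1],
    [0,0,0,0,0,-0.19,-1],
    [0,0,0,0,0,-0.19,-1],
    [0,0,0,0,0,-0.19,-1],
    [0,0,0,0,0,-0.19,-1],
    [0,0,0,0,0,-0.19,-1],
    [0,0,0,0,0,-0.19,-1],
    [0,0,0,0,0,-0.19,-1]
  ]
}}

```text
t: 10.75
tool_pos: [0.5472, -0.0211, 0.0977]
tool_rot: [0.412, 3.111, 0.001]
contact_force: [4.6, 1.6, -0.2]
opening: 0.0249
grip_force: 31.2
```

>>> {"method": "jog_arm", "body": {
  "plan": [
    [0,0,0,0,0,0,-1],
    [0,0,0,0,0,0,-1]
  ]
}}

```text
t: 10.95
tool_pos: [0.5473, -0.0211, 0.0978]
tool_rot: [0.422, 3.11, 0.001]
contact_force: [4.7, 0.8, -0.3]
opening: 0.0249
grip_force: 31.2
```

Run:
```python
from h import *
wing_angle('w5'); togo([.5465,-.021,.097],165.9)
```

```text
red 3708 mid [ 0.528 -0.016  0.152] yaw 164.2 theta(mod pi) 0.03
t 11.0 pos [ 0.5473 -0.0211  0.0977] yaw 164.55 F [5.4 1.1 0.7] open 0.0253 tilt z [ 0.003 -0.    -1.   ]
units (tool axes now) [ 0.04 -0.    0.04] turn z -0.03
```

θ ≈ 0.03, so the catch is clear. Now I'll release, lift and move to in front of the bin.

>>> {"method": "jog_arm", "body": {
  "plan": [
    [0,0,0,0,0,0,0.2],
    [0,0,0,0,0,0,0.2],
    [0,0,0,0,0,0,0.2],
    [0,0,-0.8,0,0,0,0.2],
    [0,0,-0.8,0,0,0,0.2],
    [0,0,-0.8,0,0,0,0.2],
    [0,0,-0.8,0,0,0,-1],
    [0.7,0.9,0,0,0,0,-1]
  ]
}}

```text
t: 11.8
tool_pos: [0.5402, -0.0016, 0.166]
tool_rot: [0.424, 3.105, -0.001]
contact_force: [0.5, 0.7, -0.1]
opening: 0.0227
grip_force: 0.0
```

>>> {"method": "jog_arm", "body": {
  "plan": [
    [0.7,0.9,0,0,0,0,-1],
    [0.7,0.9,0,0,0,0,-1],
    [0.7,0.9,0,0,0,0,-1],
    [0.7,0.9,0,0,0,0,-1],
    [0.7,0.9,0,0,0,0,-1],
    [0.7,0.9,0,0,0,0,-1],
    [0.7,0.9,0,0,0,0,-1],
    [0,0,0,0,0,0,-1]
  ]
}}

```text
t: 12.6
tool_pos: [0.476, 0.1492, 0.1624]
tool_rot: [0.416, 3.113, 0.001]
contact_force: [-0.4, -1.1, -0.4]
opening: -0.0002
grip_force: 0.0
```

Run:
```python
from h import *
wing_angle('w6')
a=np.radians(-14.1);O=np.array([.619,.028]);X=np.array([np.cos(a),np.sin(a)]);Y=np.array([-X[1],X[0]])
p=O-.170*X+.08*Y; togo([*p,.035],165.9)
p=O-.086*X+.08*Y; togo([*p,.035],165.9)
z=np.load('pics/top1.npz');W=world('top',z['d']);print('rake end',W[248:254,222].round(3),((W[251,222,:2]-O)@X,(W[251,222,:2]-O)@Y))
z=np.load('pics/w6.npz');cv2.imwrite('pics/w6v.png',z['im'][:,:,::-1])
```

```text
red 1792 mid [ 0.508 -0.003  0.152] yaw 143.2 theta(mod pi) 0.396
t 12.65 pos [0.4765 0.1481 0.1623] yaw 164.71 F [ 0.6 -0.   0.2] open 0.0001 tilt z [ 0.002 -0.    -1.   ]
units (tool axes now) [ 0.14 -0.1   6.36] turn z -0.03
t 12.65 pos [0.4765 0.1481 0.1623] yaw 164.71 F [ 0.6 -0.   0.2] open 0.0001 tilt z [ 0.002 -0.    -1.   ]
units (tool axes now) [-4.06 -0.01  6.37] turn z -0.03
rake end [[0.494 0.185 0.023]
 [0.491 0.184 0.024]
 [0.488 0.183 0.029]
 [0.486 0.185 0.02 ]
 [0.483 0.184 0.022]
 [0.48  0.184 0.021]] (np.float64(-0.1675689569472692), np.float64(0.11949207860115928))
```

View pics/w6v.png

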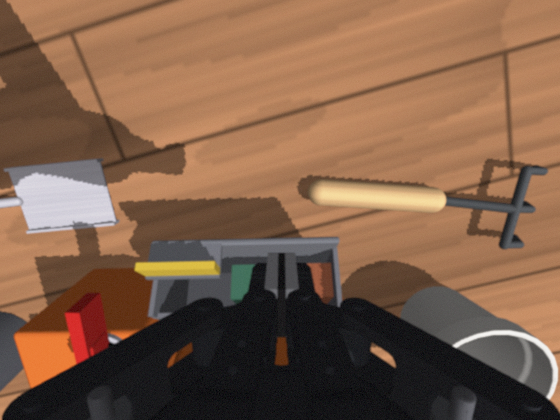

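The wrist view shows the wing front to back at (85,320), the bin's front top edge at row 240 and the rake handle end at (315,192). I'll check the bin edge and rake end in caddy coordinates.

Run:
```python
from h import *
a=np.radians(-14.1);O=np.array([.619,.028]);X=np.array([np.cos(a),np.sin(a)]);Y=np.array([-X[1],X[0]])
for n,px,z in(('edge',(290,239),.097),('edgeL',(336,239),.097),('edgeR',(155,241),.097),('rake',(310,190),.015),('wingtip',(86,297),.152),('wing2',(90,325),.152),('tab',(178,262),.12),('now',None,0)):
    p=wray(px,z)[:2] if px else ctrl.get_obs()['tool_pos'][:2]
    print(n,((p-O)@X).round(4),((p-O)@Y).round(4))
```

```text
edge -0.1431 0.0887
edgeL -0.1423 0.1271
edgeR -0.1438 -0.0242
rake -0.1656 0.1126
wingtip -0.1259 -0.0526
wing2 -0.1034 -0.0544
tab -0.1353 0.0014
now -0.1674 0.0818
```

>>> {"method": "jog_arm", "body": {
  "plan": [
    [0.05,0,0.9,0,0,-0.03,-1],
    [0.05,0,0.9,0,0,0,-1],
    [0,0,0.9,0,0,0,-1],
    [0,0,0.9,0,0,0,-1],
    [0,0,0.9,0,0,0,-1],
    [0,0,0.9,0,0,0,-1],
    [0,0,0.9,0,0,0,-1],
    [0,0,0,0,0,0,-1]
  ]
}}

```text
t: 13.45
tool_pos: [0.4728, 0.1466, 0.0328]
tool_rot: [-0.386, -3.113, 0.003]
contact_force: [0.0, 1.2, -0.9]
opening: -0.0004
grip_force: 0.0
```

>>> {"method": "jog_arm", "body": {
  "plan": [
    [-0.5,0,0,0,0,0,-1],
    [-0.5,0,0,0,0,0,-1],
    [-0.5,0,0,0,0,0,-1],
    [-0.5,0,0,0,0,0,-1],
    [0,0,0,0,0,0,-1]
  ]
}}

```text
t: 13.95
tool_pos: [0.5177, 0.1382, 0.0398]
tool_rot: [0.385, 3.112, 0.003]
contact_force: [-5.3, 0.6, 13.8]
opening: 0.0
grip_force: 0.0
```

An upward force of 14 N is unexpected, so I'll take a look before continuing.

Run:
```python
from h import *
im,_=shot('wrist','w7'); im2,_=shot('scene','s7')
a=cv2.resize(im[60:420],(400,257));b=cv2.resize(im2[130:260,190:380],(400,274),interpolation=cv2.INTER_CUBIC)
c=np.zeros((280,800,3),np.uint8);c[:257,:400]=a;c[:274,400:]=b
cv2.imwrite('pics/c7.png',c[:,:,::-1])
o=ctrl.get_obs();print(o['contact_force'],o['tool_pos'],o['wrist_torque'])
```

```text
[-3.37153573  0.88015258 12.86365729] [0.51762661 0.13845778 0.03978637] [0.05512856 0.42977662 0.01211209]
```

View pics/c7.png

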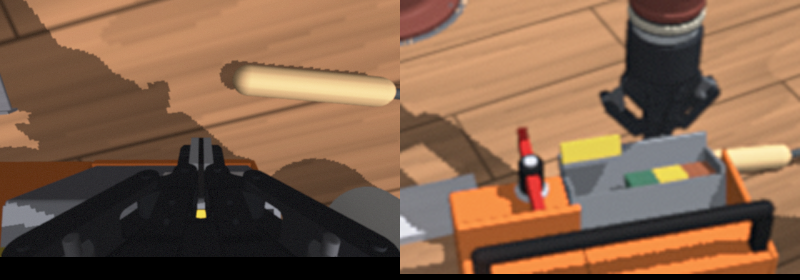

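The bin is partly shut, and its rising top edge is catching under a knuckle of the gripper about 40 mm above the tips. I'll raise the tool 20 mm and keep pushing.

>>> {"method": "jog_arm", "body": {
  "plan": [
    [0,0,-0.5,0,0,0,-1],
    [0,0,-0.5,0,0,0,-1],
    [0,0,0,0,0,0,-1],
    [0,0,0,0,0,0,-1]
  ]
}}

```text
t: 14.45
tool_pos: [0.5138, 0.1381, 0.0554]
tool_rot: [0.385, 3.117, 0.0]
contact_force: [-0.1, 0.2, 0.2]
opening: -0.0
grip_force: 0.0
```

>>> {"method": "jog_arm", "body": {
  "plan": [
    [-0.3,0,0,0,0,0,-1],
    [-0.3,0,0,0,0,0,-1],
    [-0.3,0,0,0,0,0,-1],
    [-0.3,0,0,0,0,0,-1],
    [0,0,0,0,0,0,-1]
  ]
}}

```text
t: 14.95
tool_pos: [0.5375, 0.132, 0.0548]
tool_rot: [0.385, 3.117, -0.0]
contact_force: [0.3, -0.6, -0.2]
opening: 0.0002
grip_force: 0.0
```

```bash
cat >> h.py <<'E'
def cad(p=None):
    a=np.radians(-14.1);O=np.array([.619,.028]);X=np.array([np.cos(a),np.sin(a)]);Y=np.array([-X[1],X[0]])
    o=ctrl.get_obs();q=o['tool_pos'][:2] if p is None else p
    print('caddy',((q-O)@X).round(4),((q-O)@Y).round(4),'z',o['tool_pos'][2].round(4),'F',(o['contact_force'][:2]@X).round(1),o['contact_force'].round(1))
E
python3 - <<'E'
from h import *
cad()
E
```

```text
caddy -0.1044 0.0811 z 0.0548 F 0.5 [ 0.3 -0.6 -0.2]
```

>>> {"method": "jog_arm", "body": {
  "plan": [
    [-0.2,0,0,0,0,0,-1],
    [-0.2,0,0,0,0,0,-1],
    [-0.2,0,0,0,0,0,-1],
    [-0.1,0,0,0,0,0,-1],
    [0,0,0,0,0,0,-1],
    [0,0,0,0,0,0,-1]
  ]
}}

```text
t: 15.55
tool_pos: [0.5502, 0.129, 0.0549]
tool_rot: [0.385, 3.118, -0.0]
contact_force: [0.3, 0.4, -0.4]
opening: 0.0001
grip_force: 0.0
```

Run:
```python
from h import *
cad()
```

```text
caddy -0.0913 0.0811 z 0.0549 F 0.2 [ 0.3  0.4 -0.4]
```

>>> {"method": "jog_arm", "body": {
  "plan": [
    [-0.1,0,0,0,0,0,-1],
    [-0.1,0,0,0,0,0,-1],
    [-0.1,0,0,0,0,0,-1],
    [0,0,0,0,0,0,-1],
    [0,0,0,0,0,0,-1]
  ]
}}

```text
t: 16.05
tool_pos: [0.5553, 0.1277, 0.0549]
tool_rot: [-0.384, -3.116, 0.0]
contact_force: [-4.5, 0.9, 4.3]
opening: -0.0001
grip_force: 2.6
```

>>> {"method": "jog_arm", "body": {
  "plan": [
    [-0.1,0,0,0,0,0,-1],
    [0,0,0,0,0,0,-1],
    [0,0,0,0,0,0,-1]
  ]
}}

```text
t: 16.35
tool_pos: [0.5551, 0.1277, 0.0549]
tool_rot: [-0.383, -3.111, 0.0]
contact_force: [-13.4, 2.0, 8.8]
opening: -0.0001
grip_force: 6.5
```

Run:
```python
from h import *
cad()
im,d=shot('scene','s8');W=world('scene',d);H=cv2.cvtColor(im,cv2.COLOR_RGB2HSV)
m=(H[...,0]>24)&(H[...,0]<33)&(H[...,1]>150)&(H[...,2]>150)
m[:150]=0;m[260:]=0;m[:,:230]=0;m[:,320:]=0;P=W[m];P=P[P[:,2]>.1]
a=np.radians(-14.1);O=np.array([.619,.028]);X=np.array([np.cos(a),np.sin(a)]);Y=np.array([-X[1],X[0]])
print(len(P),'tab x',np.median((P[:,:2]-O)@X),'y',np.percentile((P[:,:2]-O)@Y,[3,97]),'z',np.percentile(P[:,2],[3,97]))
```

```text
caddy -0.0863 0.0812 z 0.0549 F -13.5 [-13.4   2.    8.8]
98 tab x -0.0453778547925366 y [-0.02471268  0.02717065] z [0.12479161 0.14317364]
```

The stall at caddy x -86.3 with 13 N matches the shut position. The tab sits at x -45 (back face) and height 0.143, so the bin is home. I'll back off, lift and return above the catch.

>>> {"method": "jog_arm", "body": {
  "plan": [
    [0.5,0,0,0,0,0,-1],
    [0.5,0,0,0,0,0,-1],
    [0,0,-0.95,0,0,0,-1],
    [0,0,-0.95,0,0,0,-1],
    [0,0,-0.95,0,0,0,-1],
    [0,0,-0.95,0,0,0,-1],
    [0,0,-0.95,0,0,0,-1],
    [0,0,-0.9,0,0,0,-0.05]
  ]
}}

```text
t: 17.2
tool_pos: [0.5384, 0.1319, 0.1687]
tool_rot: [0.384, 3.117, 0.0]
contact_force: [1.0, -0.2, 0.9]
opening: 0.013
grip_force: 0.0
```

>>> {"method": "jog_arm", "body": {
  "plan": [
    [-0.3,-0.9,0,0,0,0,-0.05],
    [-0.3,-0.9,0,0,0,0,-0.05],
    [-0.3,-0.9,0,0,0,0,-0.05],
    [-0.3,-0.9,0,0,0,0,-0.05],
    [-0.3,-0.9,0,0,0,0,-0.05],
    [-0.3,-0.9,0,0,0,0,-0.05],
    [-0.3,-0.9,0,0,0,0,-0.05],
    [-0.3,-0.9,0,0,0,0,-0.05]
  ]
}}

```text
t: 18.0
tool_pos: [0.5499, -0.0202, 0.1677]
tool_rot: [0.384, 3.117, -0.0]
contact_force: [1.4, -0.5, 0.5]
opening: 0.0405
grip_force: 0.0
```

>>> {"method": "jog_arm", "body": {
  "plan": [
    [0,0,0,0,0,0,-0.05],
    [0,0,0,0,0,0,-0.05]
  ]
}}

```text
t: 18.2
tool_pos: [0.5499, -0.0194, 0.1678]
tool_rot: [0.386, 3.117, 0.0]
contact_force: [-0.4, 0.7, 0.8]
opening: 0.0404
grip_force: 0.0
```

Run:
```python
from h import *
cad();wing_angle('w9'); togo([.547,-.021,.109],165)
```

```text
caddy -0.0555 -0.0628 z 0.1678 F -0.6 [-0.4  0.7  0.8]
red 2040 mid [ 0.541 -0.019  0.152] yaw 164.2 theta(mod pi) 0.029
t 18.25 pos [ 0.5498 -0.019   0.1678] yaw 165.94 F [0.7 0.8 0.3] open 0.0403 tilt z [ 0.  0. -1.]
units (tool axes now) [ 0.11 -0.13  2.94] turn z 0.02
```

Wing angle is still 0.029. Now I'll lower, with the tips above the tab top, and grip the hub.

>>> {"method": "jog_arm", "body": {
  "plan": [
    [0.11,-0.13,0,0,0,0.02,-0.05],
    [0,0,0.7,0,0,0,-0.05],
    [0,0,0.7,0,0,0,-0.05],
    [0,0,0.7,0,0,0,-0.05],
    [0,0,0.7,0,0,0,-0.05],
    [0,0,0.14,0,0,0,-0.05],
    [0,0,0,0,0,0,-0.05]
  ]
}}

```text
t: 18.95
tool_pos: [0.5465, -0.0213, 0.1077]
tool_rot: [-0.409, -3.113, -0.0]
contact_force: [-0.4, 0.5, 0.2]
opening: 0.0404
grip_force: 0.0
```

>>> {"method": "jog_arm", "body": {
  "plan": [
    [0,0,0,0,0,0,-1],
    [0,0,0,0,0,0,-1],
    [0,0,0,0,0,0,-1],
    [0,0,0,0,0,0,-1],
    [0,0,0,0,0,0,-1]
  ],
  "grip_force": 30
}}

```text
t: 19.45
tool_pos: [0.5478, -0.0213, 0.1098]
tool_rot: [0.409, 3.113, 0.001]
contact_force: [0.2, 2.6, 1.5]
opening: 0.0247
grip_force: 30.0
```

Gripped. Now turning back by 85.5°.

>>> {"method": "jog_arm", "body": {
  "plan": [
    [0,0,0,0,0,0.19,-1],
    [0,0,0,0,0,0.19,-1],
    [0,0,0,0,0,0.19,-1],
    [0,0,0,0,0,0.19,-1],
    [0,0,0,0,0,0.19,-1],
    [0,0,0,0,0,0.19,-1],
    [0,0,0,0,0,0.19,-1],
    [0,0,0,0,0,0.19,-1]
  ]
}}

```text
t: 20.25
tool_pos: [0.5473, -0.0217, 0.1098]
tool_rot: [2.096, 2.34, -0.001]
contact_force: [-1.2, 0.8, 2.7]
opening: 0.0253
grip_force: 30.2
```

>>> {"method": "jog_arm", "body": {
  "plan": [
    [0,0,0,0,0,0.19,-1],
    [0,0,0,0,0,0.19,-1],
    [0,0,0,0,0,0,-1],
    [0,0,0,0,0,0,-1]
  ]
}}

```text
t: 20.65
tool_pos: [0.5472, -0.0216, 0.1098]
tool_rot: [2.412, 2.013, -0.001]
contact_force: [-2.6, 1.0, 4.5]
opening: 0.0243
grip_force: 30.4
```

Run:
```python
from h import *
wing_angle('w10'); togo([.547,-.021,.109],79)
```

```text
red 3348 mid [ 0.551 -0.005  0.152] yaw 78.6 theta(mod pi) 1.524
t 20.7 pos [ 0.5472 -0.0216  0.1097] yaw 79.68 F [-3.6 -0.   5.9] open 0.0251 tilt z [-0. -0. -1.]
units (tool axes now) [ 0.03 -0.01  0.04] turn z 0.02
```

θ ≈ 1.52. I'll release and lift straight up.

>>> {"method": "jog_arm", "body": {
  "plan": [
    [0,0,0,0,0,0,0.1],
    [0,0,0,0,0,0,0.1],
    [0,0,0,0,0,0,0.1],
    [0,0,-0.6,0,0,0,0.1],
    [0,0,-0.8,0,0,0,0.1],
    [0,0,-0.9,0,0,0,0.1],
    [0,0,-0.9,0,0,0,0.1],
    [0,0,-0.9,0,0,0,0.1]
  ]
}}

```text
t: 21.5
tool_pos: [0.5479, -0.0215, 0.1939]
tool_rot: [2.413, 2.009, 0.003]
contact_force: [-0.0, -0.2, -0.6]
opening: 0.0471
grip_force: 0.0
```

>>> {"method": "jog_arm", "body": {
  "plan": [
    [-0.9,0,0,0,0,0,0.1],
    [-0.9,0,0,0,0,0,0.1],
    [-0.9,0,0,0,0,0,0.1],
    [0,0,0,0,0,0,0.1],
    [0,0,0,0,0,0,0.1]
  ]
}}

```text
t: 22.0
tool_pos: [0.5379, -0.0746, 0.1925]
tool_rot: [2.415, 2.008, 0.002]
contact_force: [-0.1, -0.3, -0.7]
opening: 0.0468
grip_force: 0.0
```

Run:
```python
from h import *
wing_angle('w11')
im,d=shot('scene','s11');W=world('scene',d);H=cv2.cvtColor(im,cv2.COLOR_RGB2HSV)
m=(H[...,0]>24)&(H[...,0]<33)&(H[...,1]>150)&(H[...,2]>150)
m[:150]=0;m[260:]=0;m[:,:230]=0;m[:,320:]=0;P=W[m];P=P[P[:,2]>.1]
a=np.radians(-14.1);O=np.array([.619,.028]);X=np.array([np.cos(a),np.sin(a)]);Y=np.array([-X[1],X[0]])
print(len(P),'tab x',np.median((P[:,:2]-O)@X),'z',np.percentile(P[:,2],[3,97])); cad()
```

```text
red 1912 mid [ 0.549 -0.015  0.152] yaw 78.6 theta(mod pi) 1.523
78 tab x -0.04565530994708049 z [0.12697475 0.1428574 ]
caddy -0.0539 -0.1187 z 0.1919 F 0.1 [ 0.2  0.3 -0.7]
```

The wing is at 1.52 rad, the bin is still shut and the arm is clear.

```bash
python3 -c "
from station import ctrl
print(ctrl.finish_job())"
```

```text
the job is handed in; nothing more can be done
None
```

I handed in the job at about 22 s, but no verdict was returned: my last measurements had the bin shut, the catch across the tab at about 1.52 rad and the arm clear, and I did not re-measure the pot, jar, trowel or rake.

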